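# Move the row of washed eggs to the storage rack in laying order

### The arm

A 6-joint arm with a two-finger parallel gripper is mounted at the origin on the work surface. World frame = base frame: x ahead of the robot, y to its left, z up, the work surface at z = 0. Lengths are in m, angles in rad, forces in N, time in s.
With the tool pointing down it reaches from about 0.275 to 0.825 m from the base axis. Payload 4.9 kg.
Tool frame: the origin (TCP) lies midway between the tips of the shut fingers; the grasp point (between the pads) lies 19 mm behind it (grip_point_offset is the distance from the TCP to the grasp point, in m); z points along the fingers, x is the direction in which the jaws open and shut, and the axes are right-handed (so a half turn about z gives the same grasp; the last joint's range is limited). The gripper opens to 85 mm and grips with 20 to 120 N. Pads are 22 mm wide; open, the fingers measure 114 mm over their backs; the gripper's body (76 mm by 85 mm) begins 54 mm behind the grasp point. The pads swing forward as they close: fully open they stand 13 mm farther back than shut.
Start: joints at [0.992, 0.326, -0.193, 1.052, 0, 1.437], TCP at [0.237, 0.497, 0.231] pointing down, gripper open.
Joint ranges: [-2.65, 2.65], [-0.97, 1.79], [-1.3, 1.35], [-1.93, 2.1], [-1.47, 1.37], [-3.14, 3.14]. Speed limits (rad/s): [2.57, 2.57, 3.14, 3.14, 3.14, 3.14].

### API

Orientations are given as a rotation vector (axis times angle).
In Python, from cell import * gives the robot as it stands. Calls block until the motion is done:
- movep(position, orientation): joint-space move of the TCP to a pose.
- move_l(position, velocity=0.15, rot=None, until_force=None): straight line of the TCP; rot=None keeps the orientation; velocity is the mean speed in m/s. With until_force (N) it stops when the force on the tool has changed by that much, and returns True; else False.
- set_joints(angles): joint-space move.
- let_go() and grab(newtons=None): open the fingers fully, or close them until they stop; newtons is the grip in N (None keeps the last).
- sleep(seconds).
- ik(position, orientation): joint angles nearest the present ones, or None.
- get_state(): the state.
- grab_frame(name): name is "side" or "top"; returns a dict with "img" (384x512x3 uint8, red, green, blue), "fx", "fy", "cx", "cy" (pixels), "cam_to_world" (4x4, takes a point from camera to world coordinates). Camera axes: x right, y down, z forward; pixel columns grow to the right and rows downward; lengths in m; the calibration is good to about 2 mm. A picture is of the moment at which its call begins. There is no depth.
A pose or a line that the arm cannot do raises MotionError and nothing moves.
- sign_off(): hands the job in, once; it reports no verdict.
Trained networks look in the newest picture that a camera, given by its name, has taken for a name from the list of things; names that differ only in an ending like _2 or _b are one class to them, and where a whole thing is asked for, a point or a joint stands for the part that bears it (a point fixed in the world has none). Each returns a list of dicts, best first, with "score" (0 to 1); they miss things now and then, are a little off and sometimes report something else, mostly with a low value. They report only what shows in the picture. A call takes as long as a camera call.
- spot_in(camera, name): "centre" ([column, row] in pixels, amid what is visible of it).
- silhouettes(camera, name): "mask" (384x512 bool, what is visible of it) and "centre" ([column, row] in pixels, amid what is visible of it).
- tip_of(camera, name): "centre" ([column, row] in pixels: a listed point, or the origin of a listed thing).
The state is a dict: "clock": time; "q": joint angles; "joint_velocities": joint speeds; "tau": joint torques, N m; "position": TCP position; "eef_rot": TCP orientation; "contact_force": force on the tool from outside, world axes, zero at the start; "wrist_torque": the same for the moment, N m; "finger_gap": opening from 0.0 (shut) to 1.0 (fully open).
Only numpy, scipy, OpenCV 4.12 (cv2) and the standard library are available. Lean on these libraries where they do the work, as an engineer would, in place of code of your own. Each camera call takes 0.05 s, during which the arm holds its last target.

### The job

The washed eggs on the drip tray are dry and stand in the order they were laid, oldest at the robot's left. Move all four into the empty wire egg rack in the same order from left to right as the robot sees it, one egg in each ring, upright with the pointed end down. They are fresh eggs, so set each one down gently and let none drop.

Things in the scene. Friction and masses are not known exactly. Their poses are not given: they have to be found in the camera images.
- egg_small_center (a point): the smallest egg, 40 mm across and 49 mm high, buff shell, 42 g, rigid, upright with the pointed end down in one of the four cups. Point: its centre, half-way up; z along its long axis to the blunt upper end. Widest 3 mm above this point. Seated in a rack ring, this centre is 62 mm above the rack's origin.
- egg_long_center (a point): a slim long egg, 43 mm across and 60 mm high, buff shell, 60 g, rigid, upright with the pointed end down in one of the four cups. Point: its centre, half-way up; z along its long axis to the blunt upper end. Widest 4 mm above this point. Seated in a rack ring, this centre is 67 mm above the rack's origin.
- egg_round_center (a point): a plump round egg, 47 mm across and 55 mm high, buff shell, 66 g, rigid, upright with the pointed end down in one of the four cups. Point: its centre, half-way up; z along its long axis to the blunt upper end. Widest 3 mm above this point. Seated in a rack ring, this centre is 66 mm above the rack's origin.
- egg_big_center (a point): the largest egg (a duck's), 49 mm across and 68 mm high, buff shell, 85 g, rigid, upright with the pointed end down in one of the four cups. Point: its centre, half-way up; z along its long axis to the blunt upper end. Widest 4 mm above this point. Seated in a rack ring, this centre is 72 mm above the rack's origin.
- cup_small: white plastic egg cup in which the small egg stands at the start: 43 mm high, foot 38 mm across, rim 33 mm across (narrower than any egg). Fixed on the tray. Origin under its foot.
- cup_long: white plastic egg cup in which the long egg stands at the start: 43 mm high, foot 38 mm across, rim 33 mm across (narrower than any egg). Fixed on the tray. Origin under its foot.
- cup_round: white plastic egg cup in which the round egg stands at the start: 43 mm high, foot 38 mm across, rim 33 mm across (narrower than any egg). Fixed on the tray. Origin under its foot.
- cup_big: white plastic egg cup in which the big egg stands at the start: 43 mm high, foot 38 mm across, rim 33 mm across (narrower than any egg). Fixed on the tray. Origin under its foot.
- tray: steel drip tray, fixed, 110 x 290 mm, 12 mm high. The four cups stand in a row along its y axis at y = 99, 33, -33, -99 mm (+y: robot's left), their feet 3 mm above the bench. Which egg stands where changes every time. Origin on the bench under its centre; z up; turned up to 0.3 rad.
- rack: dark wire egg rack, fixed, empty, 90 x 256 mm: four level rings in a row along its y axis at x = 0, y = 99, 33, -33, -99 mm (+y: robot's left), 25 mm inside, 33 mm outside, 44 mm high, each on two legs in line with the row. Base wires 6 mm high. Origin on the bench under its middle; z up; turned up to 0.3 rad. Tray and rack may change sides.

How it is judged:
At the end, for the whole second after the job is handed in: Each egg stands in the rack ring whose place in the row, counted from the left, is that of the cup it came from: its centre within 10 mm of the ring's axis along and across the row and within 10 mm of its seated height, leaning less than 0.4 rad, released and at rest (((y of cup_small in the frame of tray between 0.079 and 0.119 m and y of egg_small_center in the frame of rack between 0.089 and 0.109 m) or (y of cup_small in the frame of tray between 0.013 and 0.053 m and y of egg_small_center in the frame of rack between 0.023 and 0.043 m) or (y of cup_small in the frame of tray between -0.053 and -0.013 m and y of egg_small_center in the frame of rack between -0.043 and -0.023 m) or (y of cup_small in the frame of tray between -0.119 and -0.079 m and y of egg_small_center in the frame of rack between -0.109 and -0.089 m)) and x of egg_small_center in the frame of rack between -0.01 and 0.01 m and z of egg_small_center in the frame of rack between 0.0517 and 0.0717 m and angle between each of egg_small_center, egg_long_center, egg_round_center, egg_big_center's own z axis and vertical below 0.4 rad and linear speed of each of egg_small, egg_long, egg_round, egg_big below 0.02 m/s and angular speed of each of egg_small, egg_long, egg_round, egg_big below 0.3 rad/s and contact force between each of egg_small, egg_long, egg_round, egg_big and the fingers below 0.05 N and ((y of cup_long in the frame of tray between 0.079 and 0.119 m and y of egg_long_center in the frame of rack between 0.089 and 0.109 m) or (y of cup_long in the frame of tray between 0.013 and 0.053 m and y of egg_long_center in the frame of rack between 0.023 and 0.043 m) or (y of cup_long in the frame of tray between -0.053 and -0.013 m and y of egg_long_center in the frame of rack between -0.043 and -0.023 m) or (y of cup_long in the frame of tray between -0.119 and -0.079 m and y of egg_long_center in the frame of rack between -0.109 and -0.089 m)) and x of egg_long_center in the frame of rack between -0.01 and 0.01 m and z of egg_long_center in the frame of rack between 0.057 and 0.077 m and ((y of cup_round in the frame of tray between 0.079 and 0.119 m and y of egg_round_center in the frame of rack between 0.089 and 0.109 m) or (y of cup_round in the frame of tray between 0.013 and 0.053 m and y of egg_round_center in the frame of rack between 0.023 and 0.043 m) or (y of cup_round in the frame of tray between -0.053 and -0.013 m and y of egg_round_center in the frame of rack between -0.043 and -0.023 m) or (y of cup_round in the frame of tray between -0.119 and -0.079 m and y of egg_round_center in the frame of rack between -0.109 and -0.089 m)) and x of egg_round_center in the frame of rack between -0.01 and 0.01 m and z of egg_round_center in the frame of rack between 0.0561 and 0.0761 m and ((y of cup_big in the frame of tray between 0.079 and 0.119 m and y of egg_big_center in the frame of rack between 0.089 and 0.109 m) or (y of cup_big in the frame of tray between 0.013 and 0.053 m and y of egg_big_center in the frame of rack between 0.023 and 0.043 m) or (y of cup_big in the frame of tray between -0.053 and -0.013 m and y of egg_big_center in the frame of rack between -0.043 and -0.023 m) or (y of cup_big in the frame of tray between -0.119 and -0.079 m and y of egg_big_center in the frame of rack between -0.109 and -0.089 m)) and x of egg_big_center in the frame of rack between -0.01 and 0.01 m and z of egg_big_center in the frame of rack between 0.0619 and 0.0819 m); the robot touches nothing.
It fails at once if an egg falls off its cup, ring or gripper (its centre comes below the height of the cups) (height (world z) of any of egg_small_center, egg_long_center, egg_round_center, egg_big_center below 0.038 m).
It fails at once if an egg is dropped: it moves faster than 0.5 m/s (a fall of about 13 mm) while no finger holds it ((linear speed of egg_small above 0.5 m/s and contact force between egg_small and the fingers below 0.02 N) or (linear speed of egg_long above 0.5 m/s and contact force between egg_long and the fingers below 0.02 N) or (linear speed of egg_round above 0.5 m/s and contact force between egg_round and the fingers below 0.02 N) or (linear speed of egg_big above 0.5 m/s and contact force between egg_big and the fingers below 0.02 N)).
It also fails if it takes over 101 s, if anything falls off the work surface, if the arm or the gripper's body presses on something with over 40 N, if the wrist force passes 120 N, or if a joint passes its speed limit or range.

## Working session

There is one attempt and no reset: what is moved stays moved. The work goes in short steps, each a Python script; the robot and the scene stay as the last script left them, time stands still between calls to the robot, and variables do not carry over. Pictures are saved under pics/ and viewed, and the job is handed in when it is done.

```bash
mkdir -p pics; ls
python3 - <<'E'
from cell import *
import cv2, numpy as np
s=get_state(); print(s)
for c in ("side","top"):
    f=grab_frame(c); cv2.imwrite(f"pics/{c}0.png",f["img"][:,:,::-1])
    print(c,f["fx"],f["fy"],f["cx"],f["cy"]); print(np.round(f["cam_to_world"],4))
    for n in ["egg_small_center","egg_long_center","egg_round_center","egg_big_center","cup_small","cup_long","cup_round","cup_big","tray","rack"]:
        print(n,[(np.round(d["centre"],1).tolist(),round(d["score"],2)) for d in tip_of(c,n)])
E
```

```text
pics
{'clock': 0.0, 'q': array([ 9.91798433e-01,  3.26973213e-01, -1.93553164e-01,  1.05199240e+00,
        3.58936414e-05,  1.43658484e+00]), 'joint_velocities': array([-7.46277712e-04,  2.48305749e-05, -9.00902429e-04,  2.96901267e-03,
       -7.18330010e-04,  1.35607984e-03]), 'tau': array([ 1.95692250e-03, -4.43403018e+01,  2.62436950e+01,  1.55963434e-02,
       -4.25961150e-05,  1.00971468e-05]), 'position': array([0.23632089, 0.49601864, 0.23049752]), 'eef_rot': array([ 2.65612502e+00,  1.67639613e+00, -2.48357677e-03]), 'contact_force': array([ 0.26337795, -0.49511418,  0.52525327]), 'wrist_torque': array([0.04530249, 0.04169056, 0.02464108]), 'finger_gap': 0.9966618262605669}
side 411.14151805924155 411.14151805924155 261.2090280510795 191.51825473563676
[[ 0.8499 -0.3125  0.4243  0.135 ]
 [-0.5269 -0.4939  0.6917 -0.6315]
 [-0.0066 -0.8114 -0.5844  0.6218]
 [ 0.      0.      0.      1.    ]]
egg_small_center [([363.4, 302.7], 0.93)]
egg_long_center [([302.3, 261.5], 0.66), ([279.9, 266.2], 0.62)]
egg_round_center [([329.3, 280.9], 0.74)]
egg_big_center [([280.4, 238.0], 0.6
[... 197 characters left out ...]
 [([198.7, 185.0], 0.72)]
top 358.7179379499273 358.7179379499273 251.50468857836583 192.4784225186793
[[-0.0118 -0.9926  0.1206  0.4181]
 [-0.9997  0.0142  0.0194 -0.0173]
 [-0.0209 -0.1204 -0.9925  0.8223]
 [ 0.      0.      0.      1.    ]]
egg_small_center [([411.0, 189.9], 0.77)]
egg_long_center [([350.1, 200.1], 0.74)]
egg_round_center [([376.8, 197.3], 0.6)]
egg_big_center [([319.2, 204.9], 0.61), ([155.3, 219.9], 0.17)]
cup_small [([399.5, 194.6], 0.43), ([316.2, 203.6], 0.42)]
cup_long [([349.4, 199.1], 0.71)]
cup_round [([370.9, 198.1], 0.42)]
cup_big [([312.4, 208.8], 0.61), ([412.2, 191.9], 0.26)]
tray [([354.2, 202.0], 0.61)]
rack [([158.3, 216.5], 0.68), ([319.9, 205.8], 0.44)]
```

View pics/side0.png

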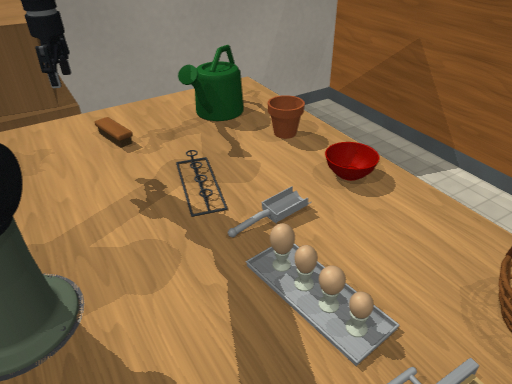

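View pics/top0.png

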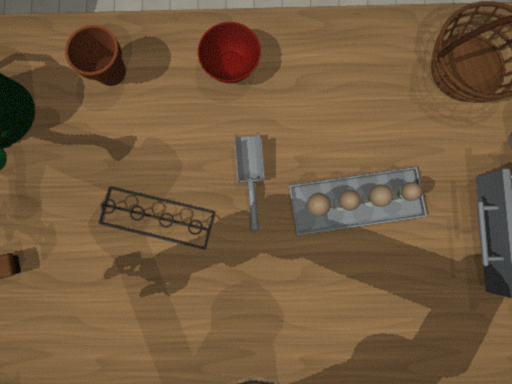

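The egg order from the left is big, long, round, small. In the top image the eggs are at about (318,204), (349,200), (380,196) and (412,191), and the rack is centred near (157,217). I'll zoom in to measure both.

Run:
```python
import cv2
t=cv2.imread("pics/top0.png"); s=cv2.imread("pics/side0.png")
cv2.imwrite("pics/zr.png",cv2.resize(t[180:255,92:222],None,fx=6,fy=6,interpolation=cv2.INTER_CUBIC))
cv2.imwrite("pics/zt.png",cv2.resize(t[160:240,285:435],None,fx=5,fy=5,interpolation=cv2.INTER_CUBIC))
cv2.imwrite("pics/zrs.png",cv2.resize(s[145:220,170:235],None,fx=8,fy=8,interpolation=cv2.INTER_CUBIC))
```

```text
(no output)
```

View pics/zr.png

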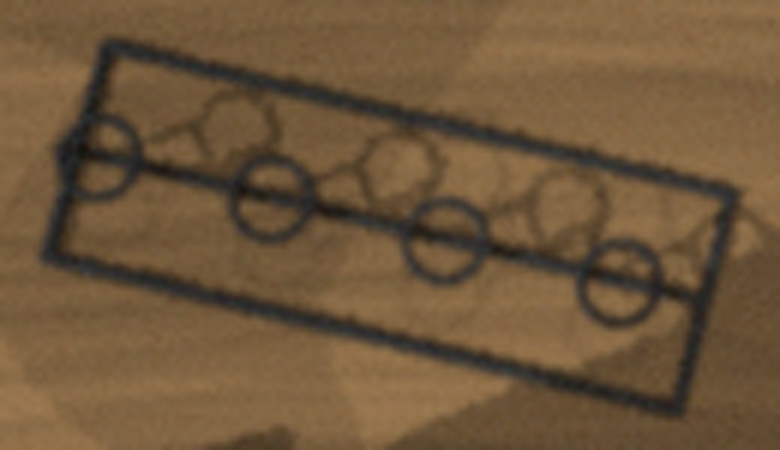

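View pics/zt.png

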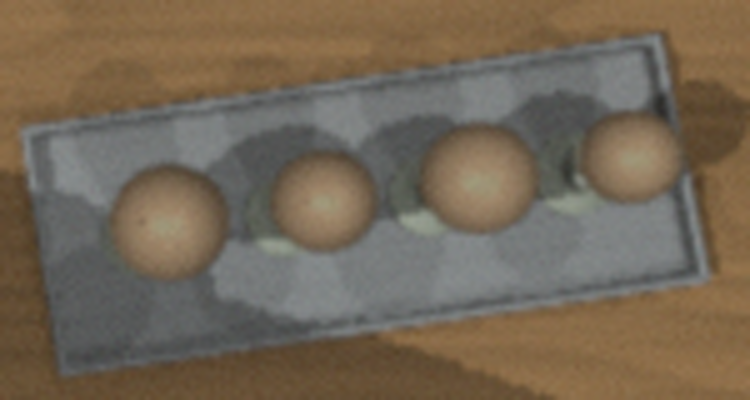

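View pics/zrs.png

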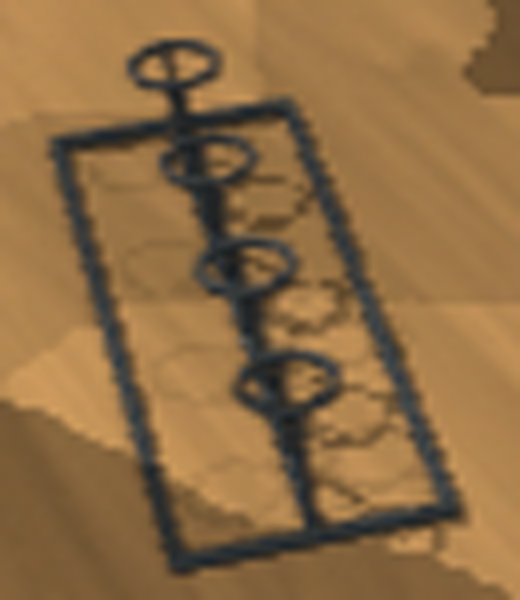

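```bash
cat > h.py <<'E'
from cell import *
import cv2, numpy as np
from scipy.optimize import least_squares
def proj(f,P):
    T=np.linalg.inv(f["cam_to_world"]); P=np.atleast_2d(P); c=P@T[:3,:3].T+T[:3,3]
    return np.c_[f["fx"]*c[:,0]/c[:,2]+f["cx"],f["fy"]*c[:,1]/c[:,2]+f["cy"]]
def onplane(f,uv,z):
    d=f["cam_to_world"][:3,:3]@np.array([(uv[0]-f["cx"])/f["fx"],(uv[1]-f["cy"])/f["fy"],1]); o=f["cam_to_world"][:3,3]
    return o+d*(z-o[2])/d[2]
def world(p,L):
    c,s=np.cos(p[2]),np.sin(p[2]); L=np.atleast_2d(L)
    return np.c_[p[0]+c*L[:,0]-s*L[:,1],p[1]+s*L[:,0]+c*L[:,1],L[:,2]]
def fit(obs,p0):
    r=lambda p:np.concatenate([(proj(f,world(p,L))-uv).ravel() for f,L,uv in obs])
    s=least_squares(r,p0,loss='soft_l1'); return s.x,np.round(r(s.x).reshape(-1,2),1)
Y=np.array([.099,.033,-.033,-.099])
E
cat > m.py <<'E'
from h import *
F={c:grab_frame(c) for c in("side","top")}
def un(a,k,o): return (np.array(a)+.5)/k-.5+np.array(o)
ring=np.c_[0*Y,Y,0*Y+.0415]
base=np.array([[.043,.126,.003],[.043,-.126,.003],[-.043,-.126,.003],[-.043,.126,.003]])
tr=un([(98,157),(271,199),(446,241),(620,283)],6,(92,180))
tb=un([(110,46),(732,193),(680,407),(52,258)],6,(92,180))
sr=un([(175,65),(209,161),(247,269),(288,384)],8,(170,145))
sb=un([(290,105),(455,510),(180,565),(60,142)],8,(170,145))
for nm,o in dict(top=[(F["top"],ring,tr),(F["top"],base,tb)],side=[(F["side"],ring,sr),(F["side"],base,sb)],
  both=[(F["top"],ring,tr),(F["top"],base,tb),(F["side"],ring,sr),(F["side"],base,sb)]).items():
    p,r=fit(o,[.42,.25,0]); print("rack",nm,np.round(p,4),r.tolist())
tc=un([(25,130),(658,38),(706,278),(64,373)],5,(285,160))
tl=np.array([[.055,.145,.012],[.055,-.145,.012],[-.055,-.145,.012],[-.055,.145,.012]])
p,r=fit([(F["top"],tl,tc)],[.42,-.25,0]); print("tray",np.round(p,4),r.tolist())
et=un([(168,222),(324,201),(479,178),(632,156)],5,(285,160))
names=["big","long","round","small"]
for z in (.07,):
  M={}
  for c in F:
    M[c]=[]
    for i,n in enumerate(names):
        d=silhouettes(c,f"egg_{n}_center")
        print(c,n,[(np.round(x["centre"],1).tolist(),round(x["score"],2),int(x["mask"].sum())) for x in d])
        m=d[0]["mask"] if d else None
        M[c].append(np.array(np.nonzero(m)).mean(1)[::-1] if d else None)
  cups=world(p,np.c_[0*Y,Y,0*Y])
  for i,n in enumerate(names):
    u=[(F[c],M[c][i]) for c in F if M[c][i] is not None]
    s=least_squares(lambda P:np.concatenate([(proj(f,P)-uv).ravel() for f,uv in u]),[.42,-.2,.075])
    print(n,np.round(s.x,4),np.round(s.fun,1),"cup by tray",np.round(cups[i],4))
E
python3 m.py
```

```text
rack top [ 0.4639  0.2176 -0.2436] [[0.4, 0.2], [0.3, -0.0], [0.0, -0.1], [0.2, -0.2], [-0.7, -0.6], [0.5, -0.3], [0.0, 0.9], [-1.3, 0.2]]
rack side [ 0.4652  0.2193 -0.247 ] [[0.1, 0.2], [0.2, 0.2], [0.1, -0.2], [0.1, -0.0], [0.2, -0.2], [0.2, -0.1], [-0.5, -0.0], [-0.6, 0.1]]
rack both [ 0.4643  0.2179 -0.2445] [[0.2, -0.1], [0.1, -0.2], [-0.1, -0.3], [0.0, -0.3], [-0.8, -0.8], [0.4, -0.5], [-0.1, 0.8], [-1.5, -0.0], [-0.1, 0.5], [0.0, 0.5], [0.0, 0.2], [0.1, 0.4], [0.0, 0.1], [0.2, 0.3], [-0.5, 0.4], [-0.8, 0.4]]
tray [ 0.4953 -0.2397  0.1323] [[0.1, 0.2], [-0.2, 0.1], [0.0, -0.0], [0.0, -0.3]]
side big [([277.9, 235.8], 0.89, 602)]
side long [([306.1, 259.6], 0.82, 550)]
side round [([331.2, 279.3], 0.92, 606)]
side small [([362.0, 302.1], 0.97, 537), ([280.7, 241.6], 0.66, 595)]
top big [([320.7, 204.9], 0.84, 438)]
top long [([348.7, 197.2], 0.69, 339), ([367.2, 199.7], 0.38, 94), ([334.0, 201.7], 0.34, 77)]
top round [([379.4, 195.9], 0.79, 415)]
top small [([412.3, 190.6], 0.64, 280)]
big [ 0.4826 -0.1418  0.0774] [-0.  0.  0. -0.] cup by tray [ 0.4822 -0.1416  0.    ]
long [ 0.4911 -0.2071  0.0713] [ 0. -0. -0.  0.] cup by tray [ 0.4909 -0.207   0.    ]
round [ 0.5003 -0.2724  0.0713] [-0.1  0.   0.  -0.1] cup by tray [ 0.4996 -0.2724 -0.    ]
small [ 0.5091 -0.3376  0.0664] [-0.1  0.   0.  -0.1] cup by tray [ 0.5083 -0.3378 -0.    ]
```

```bash
cat >> h.py <<'E'
from scipy.spatial.transform import Rotation as R
TR=np.array([.4953,-.2397,.1323]); RK=np.array([.4645,.2185,-.245])
N=["big","long","round","small"]; EZ=dict(big=.0769,long=.0719,round=.0709,small=.0669)
SEAT=dict(big=.072,long=.067,round=.066,small=.062); W=dict(big=.004,long=.004,round=.003,small=.003)
def rot(yaw,flip=0):
    c,s=np.cos(yaw+np.pi*flip),np.sin(yaw+np.pi*flip)
    return R.from_matrix(np.array([[c,s,0],[s,-c,0],[0,0,-1]]).T.reshape(3,3).T).as_rotvec()
HI=.175
OFF=.023
def rack_xy(i): return world(RK,[[0,Y[i],0]])[0,:2]
def cup_xy(i): return world(TR,[[0,Y[i],0]])[0,:2]
E
python3 - <<'E'
from h import *
for fl in (0,1):
    r=rot(TR[2],fl); M=R.from_rotvec(r).as_matrix(); print(np.round(M,2).tolist())
    for i in range(4):
        for z in (.05,.175):
            a=ik([*cup_xy(i),z],rot(TR[2],fl)); b=ik([*rack_xy(i),z],rot(RK[2],fl))
            print(fl,i,z,None if a is None else np.round(a,2),None if b is None else np.round(b,2))
print(get_state()["clock"])
E
```

```text
[[0.99, 0.13, 0.0], [0.13, -0.99, -0.0], [-0.0, 0.0, -1.0]]
0 0 0.05 [-0.43  0.44 -0.55  0.58  0.    1.01] [ 0.45  0.56 -0.34  0.68  0.    2.26]
0 0 0.175 [-0.43  0.29 -0.4   0.88  0.    1.01] [ 0.45  0.42 -0.2   0.95  0.    2.26]
0 1 0.05 [-0.54  0.49 -0.47  0.61  0.    0.9 ] [ 0.35  0.49 -0.46  0.62  0.    2.17]
0 1 0.175 [-0.54  0.34 -0.33  0.91  0.    0.9 ] [ 0.35  0.34 -0.32  0.91  0.    2.17]
0 2 0.05 [-0.63  0.54 -0.37  0.66  0.    0.81] [ 0.24  0.43 -0.57  0.57  0.    2.05]
0 2 0.175 [-0.63  0.4  -0.23  0.94  0.    0.81] [ 0.24  0.27 -0.43  0.88  0.    2.05]
0 3 0.05 [-0.71  0.6  -0.25  0.72  0.    0.73] [ 0.11  0.38 -0.66  0.53  0.    1.93]
0 3 0.175 [-0.71  0.48 -0.11  0.98  0.    0.73] [ 0.11  0.21 -0.51  0.85  0.    1.93]
[[-0.99, -0.13, -0.0], [-0.13, 0.99, -0.0], [0.0, 0.0, -1.0]]
1 0 0.05 [-0.43  0.44 -0.55  0.58  0.   -2.14] [ 0.45  0.56 -0.34  0.68  0.   -0.88]
1 0 0.175 [-0.43  0.29 -0.4   0.88  0.   -2.14] [ 0.45  0.42 -0.2   0.95  0.   -0.88]
1 1 0.05 [-0.54  0.49 -0.47  0.61  0.   -2.24] [ 0.35  0.49 -0.46  0.62  0.   -0.98]
1 1 0.175 [-0.54  0.34 -0.33  0.91  0.   -2.24] [ 0.35  0.34 -0.32  0.91  0.   -0.98]
1 2 0.05 [-0.63  0.54 -0.37  0.66  0.   -2.33] [ 0.24  0.43 -0.57  0.57  0.   -1.09]
1 2 0.175 [-0.63  0.4  -0.23  0.94  0.   -2.33] [ 0.24  0.27 -0.43  0.88  0.   -1.09]
1 3 0.05 [-0.71  0.6  -0.25  0.72  0.   -2.41] [ 0.11  0.38 -0.66  0.53  0.   -1.22]
1 3 0.175 [-0.71  0.48 -0.11  0.98  0.   -2.41] [ 0.11  0.21 -0.51  0.85  0.   -1.22]
1.6
```

Run:
```python
from h import *
r=rot(TR[2]); i=0;n=N[i]
movep([*cup_xy(i),HI],r); print(get_state()["clock"])
z=EZ[n]+W[n]-OFF
move_l([*cup_xy(i),z],0.12); s=get_state();print(s["clock"],s["position"],s["contact_force"])
for c in("side","top"): cv2.imwrite(f"pics/{c}1.png",cv2.resize(grab_frame(c)["img"][180:330,230:430,::-1],None,fx=4,fy=4))
grab(20); s=get_state();print(s["clock"],s["finger_gap"],s["contact_force"])
cv2.imwrite("pics/side2.png",cv2.resize(grab_frame("side")["img"][180:330,230:430,::-1],None,fx=4,fy=4))
```

```text
4.0333
5.1583 [ 0.48280632 -0.1417668   0.058475  ] [-0.37470297 -0.44016423 -0.48197119]
5.6917 0.5657339924742806 [ 0.98612817 -0.40392379  1.19163496]
```

View pics/side1.png

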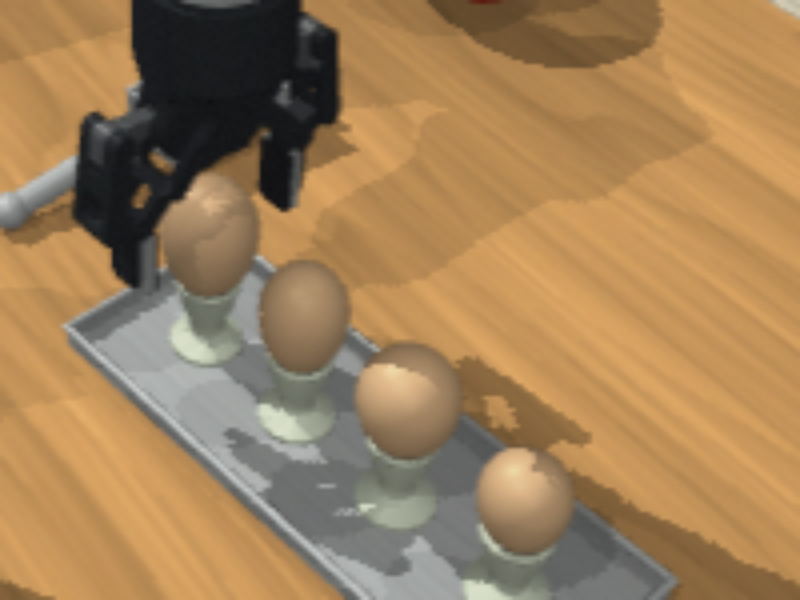

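View pics/side2.png

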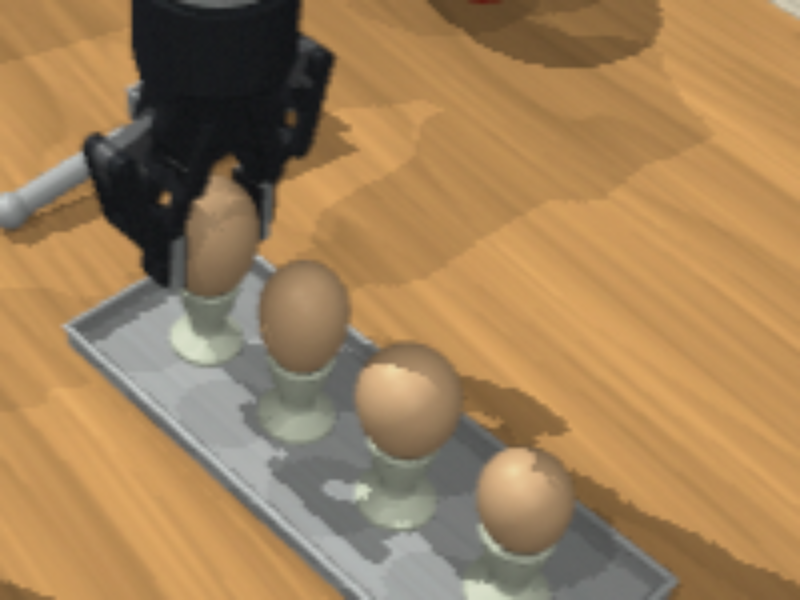

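The fingers straddle the big egg at (215,240) in the zoomed view, and the gap of 0.57 × 85 = 48 mm matches its 49 mm width. Next I'll carry it over to the rack.

```bash
cat >> h.py <<'E'
def crop(name,c,x0,x1,y0,y1,k=5):
    cv2.imwrite(f"pics/{name}.png",cv2.resize(grab_frame(c)["img"][y0:y1,x0:x1,::-1],None,fx=k,fy=k,interpolation=cv2.INTER_CUBIC))
def carry(i):
    n=N[i]
    move_l([*cup_xy(i),.10],0.06); move_l([*cup_xy(i),HI],0.15)
    print("lift",get_state()["finger_gap"])
    move_l([*rack_xy(i),HI],0.2,rot=rot(RK[2]))
    zs=SEAT[n]+W[n]-OFF
    move_l([*rack_xy(i),zs+.012],0.1); sleep(.3)
    s=get_state(); print("above",s["clock"],s["position"],s["finger_gap"],s["contact_force"],zs)
def lower(i,dz=.003,force=2.5):
    n=N[i]; zs=SEAT[n]+W[n]-OFF
    hit=move_l([*rack_xy(i),zs-dz],0.012,until_force=force); s=get_state()
    print("hit",hit,s["clock"],s["position"],"dz vs seat",s["position"][2]-zs,s["contact_force"])
    return hit
E
python3 - <<'E'
from h import *
carry(0)
crop("s3","side",150,270,110,230); crop("t3","top",85,225,170,260)
E
```

```text
lift 0.561029945961301
above 11.225 [0.48873975 0.31464845 0.06537923] 0.5618094265867812 [-0.12146771  0.1409314  -0.26396726] 0.053
```

View pics/s3.png

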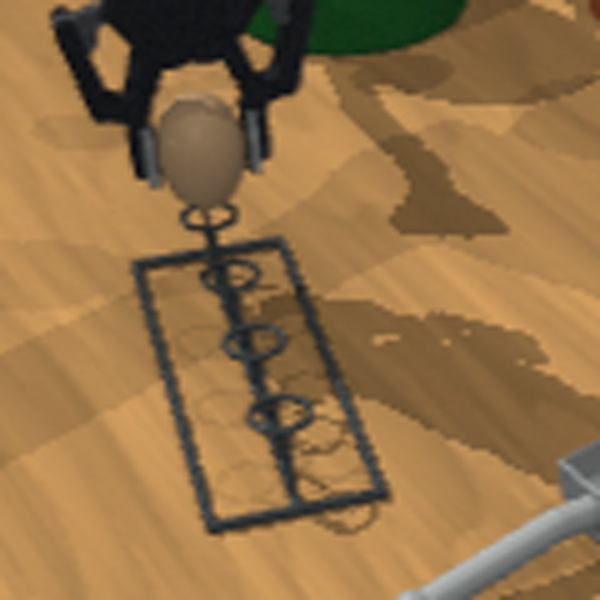

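View pics/t3.png

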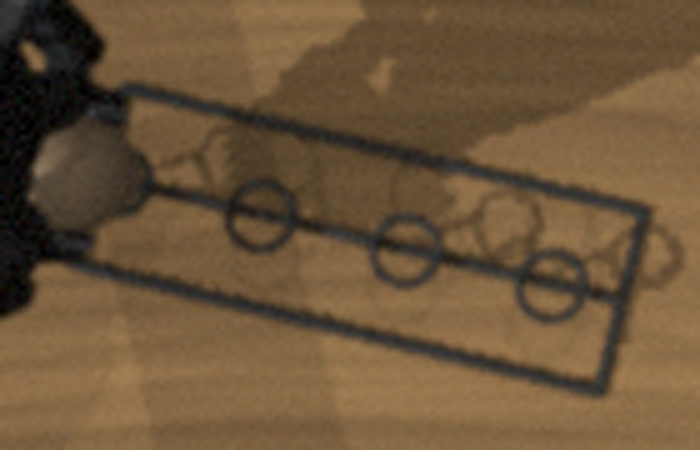

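The big egg hangs upright at (202,150) in the zoomed side view, just above the leftmost ring at (209,216). I'll lower it now.

Run:
```python
from h import *
lower(0)
crop("s4","side",150,270,110,230)
```

```text
hit True 12.1333 [0.48835823 0.31411107 0.05531401] dz vs seat 0.002314013962463786 [-0.51897755 -1.05417303  4.09291629]
```

View pics/s4.png

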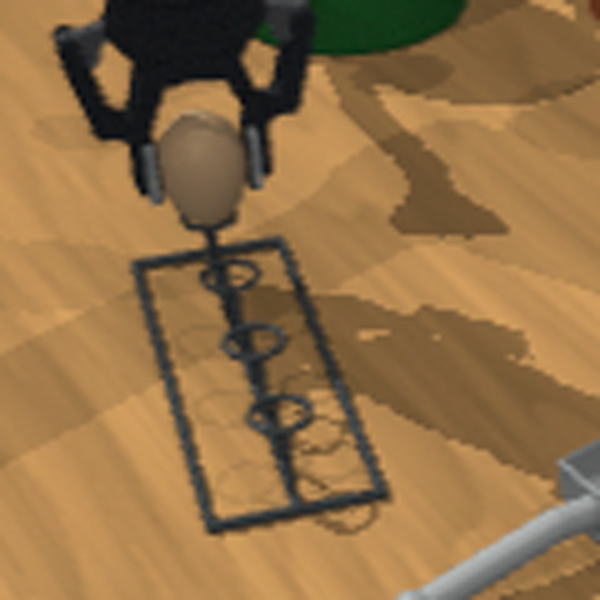

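Run:
```python
from h import *
let_go(); sleep(.2)
crop("s5","side",150,270,110,230)
move_l([*rack_xy(0),HI],0.15)
s=get_state(); print(s["clock"],s["finger_gap"])
F={c:grab_frame(c) for c in("side","top")}
crop("s6","side",150,270,110,230)
u=[]
for c in F:
    d=silhouettes(c,"egg_big_center"); print([(x["centre"],x["score"]) for x in d][:2])
    u.append((F[c],np.array(np.nonzero(d[0]["mask"])).mean(1)[::-1]))
o=least_squares(lambda P:np.concatenate([(proj(f,P)-uv).ravel() for f,uv in u]),[.48,.3,.075])
print(o.x,o.fun,"ring",rack_xy(0))
```

```text
13.8417 1.001210844358013
[([186.1, 142.4], 0.7)]
[([101.1, 205.8], 0.55)]
[0.48797698 0.31476422 0.07374298] [-0.17340399  0.00350092  0.05216446 -0.12278385] ring [0.48851308 0.3145436 ]
```

View pics/s6.png

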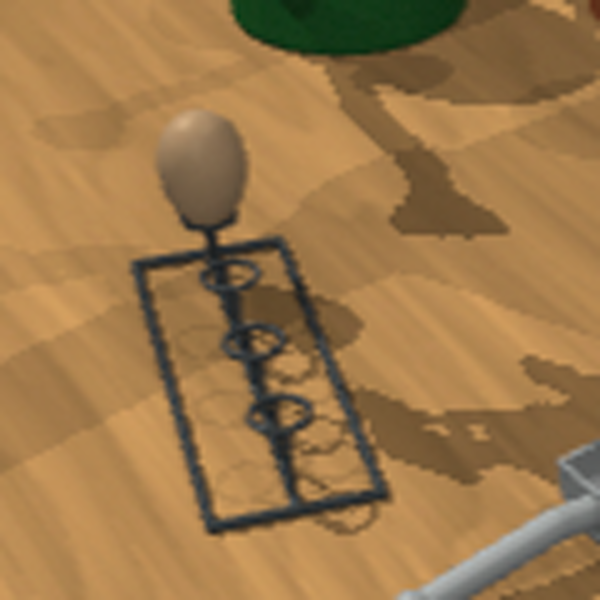

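The big egg stands upright in ring 1 at (202,165) in the zoomed view, within 1 mm of the ring axis. The long egg is next.

```bash
sed -i 's/RK=np.array(\[.4645,.2185/RK=np.array([.4643,.2180/' h.py
cat >> h.py <<'E'
def pick(i):
    n=N[i]
    move_l([*cup_xy(i),HI],0.22,rot=rot(TR[2])); move_l([*cup_xy(i),EZ[n]+W[n]-OFF],0.12)
    grab(20); s=get_state();print("grip",s["clock"],s["finger_gap"]*85,s["contact_force"])
E
python3 - <<'E'
from h import *
pick(1); carry(1); lower(1)
crop("s7","side",150,270,110,230); crop("t7","top",85,225,170,260)
E
```

```text
grip 18.25 41.793203104380005 [0.39047575 0.81916452 2.86763792]
lift 0.49401591805211065
above 23.8667 [0.47252806 0.25009536 0.06034491] 0.4931429079026201 [0.41590353 0.83406993 1.06754835] 0.04800000000000001
hit True 24.6833 [0.47235091 0.2499049  0.05023459] dz vs seat 0.0022345916593702747 [-0.16366808  0.1127797   3.91097425]
```

View pics/s7.png

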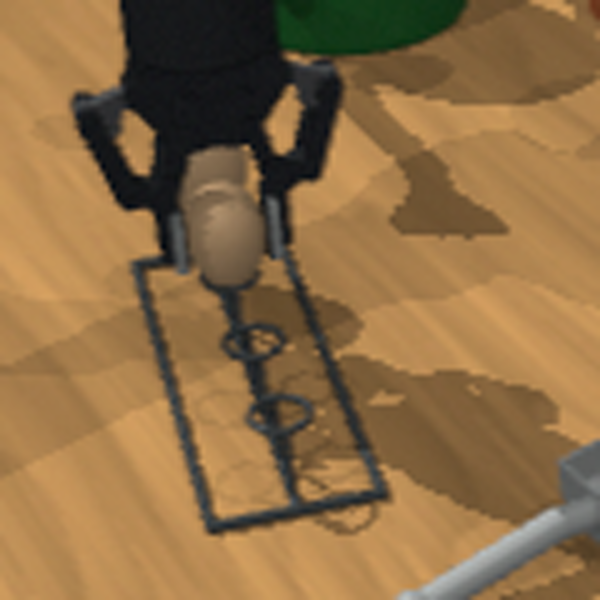

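View pics/t7.png

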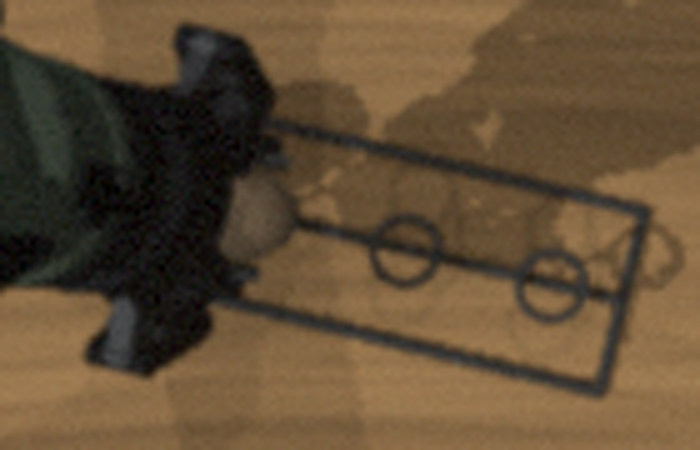

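The long egg sits in ring 2 at (228,245). It touched 2.2 mm early again, so my cup heights are off by a constant amount. I'll release it and bring the round one.

Run:
```python
from h import *
let_go(); sleep(.2); move_l([*rack_xy(1),HI],0.15)
crop("s8","side",150,270,110,230)
pick(2); carry(2); lower(2)
crop("s9","side",150,270,110,230)
```

```text
grip 30.6667 46.06919077716384 [ 0.56043829 -0.26915235  4.1519049 ]
lift 0.539200338684496
above 36.35 [0.45648231 0.18602444 0.05829416] 0.5394325286510789 [ 0.47498519 -0.37178086 -0.10591254] 0.046000000000000006
hit True 37.15 [0.45636982 0.18583187 0.04860249] dz vs seat 0.002602490604532569 [ 1.13612318 -1.36978791  3.09321021]
```

View pics/s8.png

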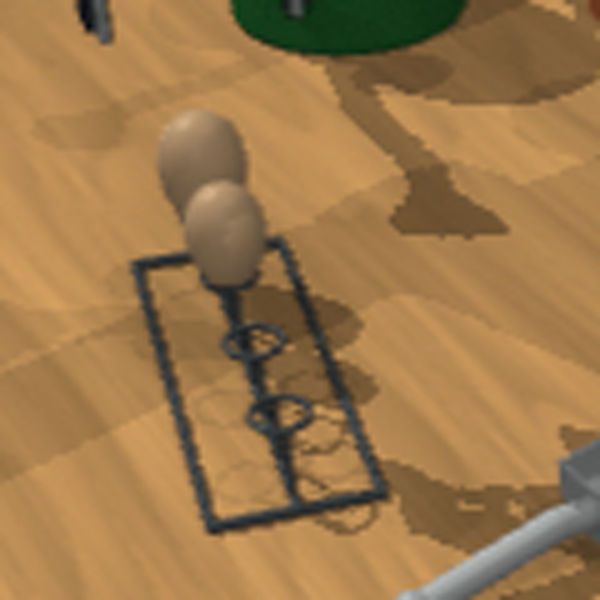

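View pics/s9.png

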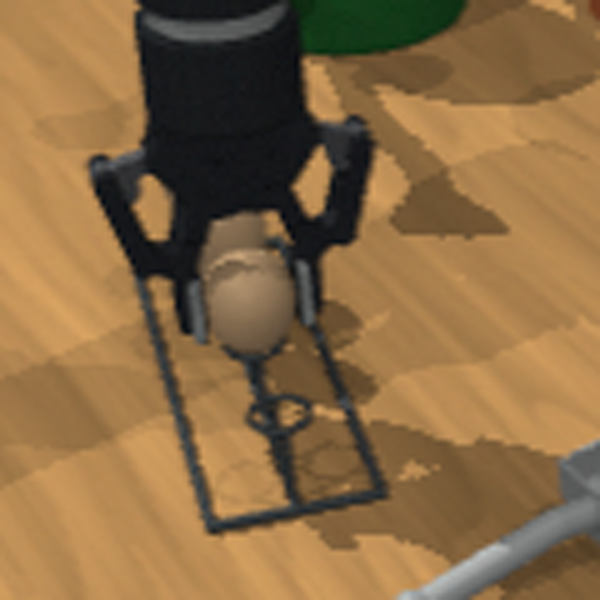

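The long egg stands upright at (225,232) and the round one is in ring 3 at (248,300). I'll release it and fetch the small egg.

Run:
```python
from h import *
let_go(); sleep(.2); move_l([*rack_xy(2),HI],0.15)
crop("s10","side",150,270,110,230)
pick(3); carry(3); lower(3)
crop("s11","side",150,270,110,230)
```

```text
grip 43.1667 38.865399312316235 [2.16826199 0.75723161 2.54389971]
lift 0.45544000493801684
above 48.9833 [0.44051774 0.12201259 0.05428871] 0.45258409126899424 [ 0.00251237 -0.5291781  -0.13717599] 0.042
hit True 49.7917 [0.44042807 0.12182345 0.04436362] dz vs seat 0.0023636210806152955 [ 1.04024001 -0.78544472  2.57476297]
```

View pics/s10.png

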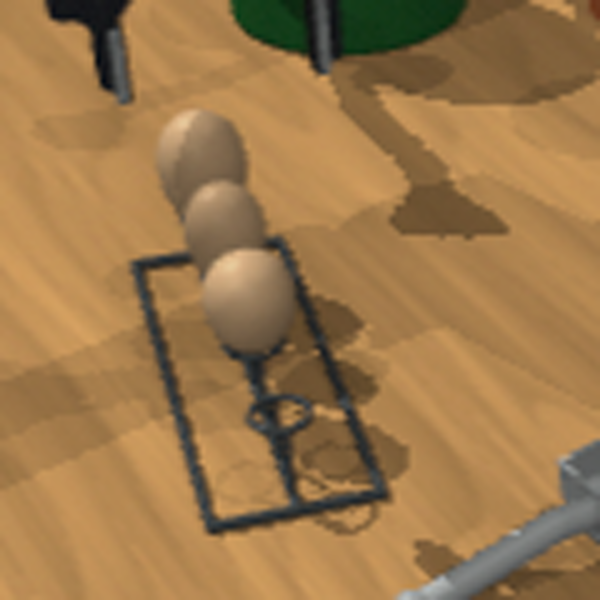

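View pics/s11.png

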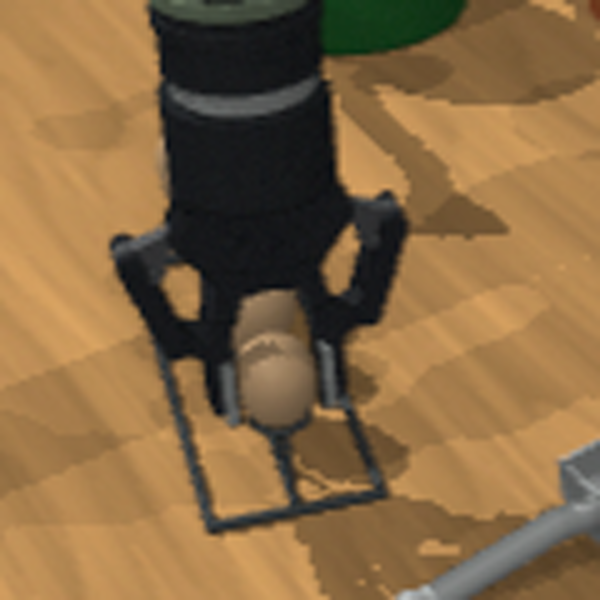

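The small egg is on ring 4 at (277,385). I'll release it, back the arm away and check all four.

Run:
```python
from h import *
let_go(); sleep(.2); move_l([*rack_xy(3),HI],0.15); move_l([.43,-.1,.25],0.2)
crop("s12","side",150,270,110,230); crop("t12","top",85,225,170,260)
F={c:grab_frame(c) for c in("side","top")}
for i,n in enumerate(N):
    u=[]
    for c in F:
        d=silhouettes(c,f"egg_{n}_center")
        g=[x for x in d if np.linalg.norm(np.array(x["centre"])-proj(F[c],[*rack_xy(i),SEAT[n]])[0])<9]
        if g: u.append((F[c],np.array(np.nonzero(g[0]["mask"])).mean(1)[::-1]))
    if len(u)<2: print(n,"missed",len(u)); continue
    o=least_squares(lambda P:np.concatenate([(proj(f,P)-uv).ravel() for f,uv in u]),[.48,.3,.075])
    w=o.x[:2]-RK[:2]; c,s=np.cos(RK[2]),np.sin(RK[2])
    print(n,"rack frame",np.round([c*w[0]+s*w[1],-s*w[0]+c*w[1],o.x[2]],4),"want",Y[i],SEAT[n],np.round(o.fun,1))
s=get_state(); print(s["clock"],s["position"])
```

```text
big rack frame [-0.0012  0.0958  0.0834] want 0.099 0.072 [ 0.1 -0.  -0.   0.1]
long rack frame [-0.0008  0.0305  0.0771] want 0.033 0.067 [-0.  0.  0. -0.]
round rack frame [-0.0003 -0.0335  0.07  ] want -0.033 0.066 [-0.  0.  0. -0.]
small rack frame [-0.0004 -0.0991  0.0636] want -0.099 0.062 [-0.3  0.   0.1 -0.2]
53.5167 [ 0.42999652 -0.09996743  0.24999447]
```

View pics/s12.png

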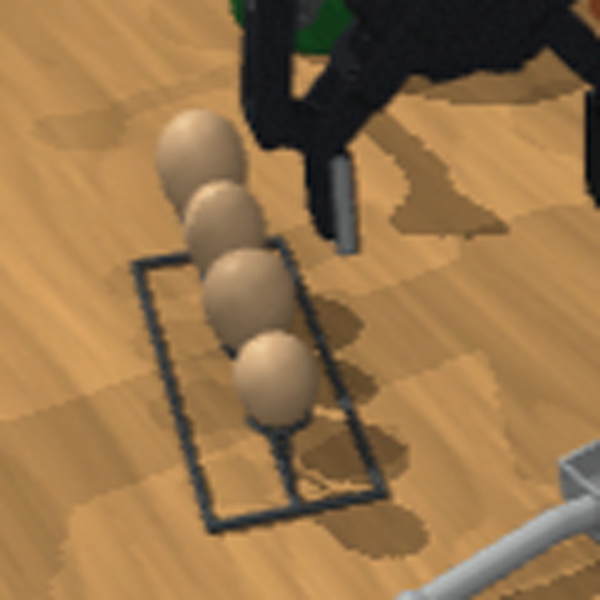

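View pics/t12.png

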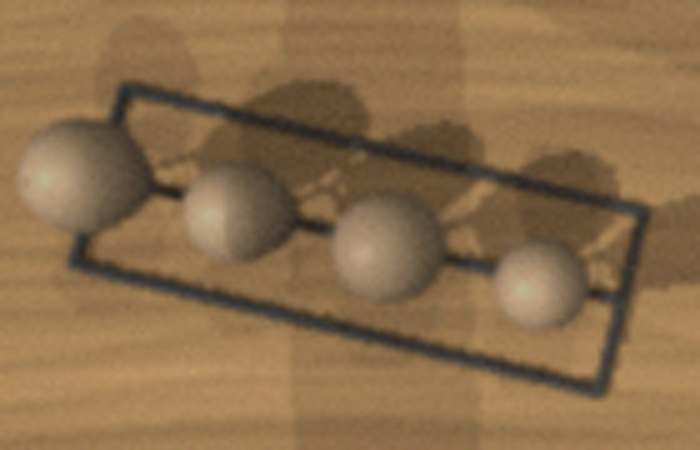

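```bash
python3 -c "
from cell import *
sign_off(); print(get_state()['clock'])"
```

```text
the job is handed in; nothing more can be done
the job is handed in; nothing more can be done
```

All four eggs are in the wire rack in their original order from the robot's left: big, long, round, small. I carried them over one at a time, lowered each until it lightly touched its ring, then let go. The job was handed in at about 53.5 s of the 101 s allowed, and the hand-in gave no verdict.

**Final check:** the last pictures show every egg upright in its own ring, with the gripper clear. Across the row they measure within about 1 mm of the ring axis, and along it within about 3 mm.

**Disagreements:**
- **Height of the big and long eggs:** this last check read 83 and 77 mm, against 72 and 67 mm expected. I put this down to the front eggs hiding their lower halves in the side view. The big egg measured 73.7 mm before it was hidden and looks unchanged since. The long egg was not measured unhidden; it only looks seated in the picture taken just after its release.
- **Early contact:** each egg touched its ring about 2.3 mm sooner than I expected. I took this as a constant error in my cup-height estimate.

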